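Find the driver that fits the blender's coupling nut and crack the nut loose

ROBOT

A 6-joint arm with a two-finger parallel gripper is mounted at the origin on a cart in front of the work surface, level with it; the furniture and walls round the work are solid. World frame = base frame: x ahead of the robot, y to its left, z up, the work surface at z = 0. Lengths are in m, angles in rad, forces in N, time in s.
With the tool pointing down it reaches from about 0.25 to 0.775 m from the base axis. Payload 4 kg.
Tool frame: the origin (TCP) lies midway between the tips of the shut fingers; the grasp point (between the pads) lies 19 mm behind it; z points along the fingers, y is the line along which they close (so a half turn about z gives the same grasp; the last joint's range is limited). The gripper opens to 94 mm and grips with 3 to 60 N. Pads are 16 mm wide; open, the fingers measure 119 mm over their backs; the gripper's body (75 mm by 177 mm) begins 78 mm behind the grasp point.
Start: joints at [1.071, 0.087, 1.371, -0, 1.684, -0.103], TCP at [0.213, 0.507, 0.18] pointing down, gripper open.
Joint ranges: [-3.1, 3.1], [-0.76, 2.03], [0.27, 2.55], [-1.08, 4.22], [0.17, 2.65], [-2.57, 2.57]. Speed limits (rad/s): [2.79, 2.79, 3.14, 3.14, 3.14, 3.14].

INTERFACE

Orientations are given as a unit quaternion [w, x, y, z].
In Python, from workcell import sensors, camera, camera_model, finish_job gives the robot as it stands. The module is installed in compiled form; this text tells all that it offers.
- The arm moves only by the tool move_arm, never from a script. Its argument "plan" is a list that holds one entry, the list of rows, each a list of 5 numbers: the opening, from 0 (shut) to 1 (fully open), then the shift along the tool's x, y, z in m, then the turn about the tool's z in degrees. In form: [[[jaw, x, y, z, roll], ...]]. A call has 1 to 5 rows; each row shifts and turns the commanded pose from where the row before left it, along the tool's axes as they then stand; what a row does not reach is not made up. A row lasts 1/10 s, in which the tool goes at most 50 mm and 8.59 degrees, less where a joint would pass 70% of its speed; a pose out of reach is approached as far as the arm can. A call is refused whole if a number of a shift passes 0.05 or a number of a turn 8.59, either way. A call with a gripper value outside its range is refused whole. The fingers move at their own pace and stop on an object; the grip force is fixed at half the most. Time passes only in rows, so rows that do not move let the fingers close. It gives the time, the measured TCP pose, the force, the opening and the grip force at its end, in the units of the state.
- sensors.get_obs(): the state, without advancing time (a new reading comes with each control period).
- camera(name): name is "scene" or "top"; returns the picture (420x560x3 uint8, red, green, blue); there is no depth.
- camera_model(name): a dict with "camera_matrix" (3x3 intrinsics, pixels), "rvec" (rotation vector, rad) and "tvec" (3), from world to camera coordinates, as OpenCV has them. Camera axes: x right, y down, z forward; pixel columns grow to the right and rows downward; lengths in m; the calibration is good to about 2 mm. A picture is of the moment at which its call begins. camera_model takes no time and is no camera call.
- finish_job(): hands the job in; it is judged then, once.
The state is a dict: "time_s": time; "joint_pos": joint angles; "qd": joint speeds; "effort": joint torques, N m; "position": TCP position; "orientation": TCP orientation; "force": force on the tool from outside, world axes, zero at the start; "ft_torque": the same for the moment, N m; "grip_width": finger opening in m; "grip_force": force on a finger pad.
Only numpy, scipy, OpenCV 4.12 (cv2) and the standard library are available. Lean on these libraries where they do the work, as an engineer would, in place of code of your own. Each camera call takes 0.05 s, during which the arm holds its last target. There are 200 camera calls.

TASK

The jug is off the blender because its drive coupling is to be changed: first stand the red locking pin fully down in the hole beside the coupling, so that it cannot turn, and let go of it. Then try the socket drivers from the tray on the nut until you have the one that fits, standing each one that does not fit back upright in the tray, and with the right one fully home turn the nut anticlockwise until the nut itself has come loose by about a twelfth of a turn (30 degrees). Do not take it off again: finish still gripping that driver seated upright on the nut, with the pin still in its hole, and leave the cup, the lemon and the salt shaker where they are.

Things in the scene. Friction and masses are not known exactly. Their poses are not given: they have to be found in the camera images.
- blender_base: red blender base, heavy, fixed, 176 x 188 mm, 74 mm high, dial on its -x side; black rubber pad on top, 118 mm square, upper face 100 mm above the origin (underside centre); corner posts on the pad, 19 mm square, 12 mm high, centres at x, y = +-50 mm. The nut's upright axis runs through the origin
- nut_seat (a point): centre of the underside of the steel hex nut (22 mm over flats, 14 mm high, top 3 mm tapered; a stud stands 2.5 mm above it), 12 mm above the pad. A driver's mouth is level with this point when home. z up; x is square to a flat of the nut. The driver that fits has 1.1 mm room to each side and 12 deg of play each way
- nut (a joint): how far the nut is loosened on the coupling, rad, anticlockwise seen from above positive; 0 = tight, at the start; travel to 2.4. It stays where it is left and takes about 0.3 N m to turn
- coupling (a joint): angle of the drive coupling, rad, anticlockwise from above positive: aluminium star under the nut, six arms 21 mm wide reaching 40 mm from the axis, tops 10.5 mm above the pad. It turns freely with the nut (0.02 N m) unless the locking pin stands between two arms; even then it has up to 10 deg of play each way
- pin_hole (a point): mouth of the upright locking hole (brass ring; bore 10 mm, 25 mm deep) in the rubber pad, 34 mm from the nut's axis towards the dial, between two arms of the star. x points to the nut's axis, z up
- lock_pin_center (a point): steel locking pin with a red head, upright in a block in the tray, 74 mm long, 60 g: shaft 8 mm thick, lower 38 mm, last 7 mm tapered to 3 mm; collar 18 mm wide, 3 mm thick, resting on the block; six-sided head, 16 mm over flats, top 33 mm, grasp it there. This point: on the axis, 37 mm above the tip; z to the head, x square to a flat. Home in the hole: this point 12 mm above the pad, head top 49 mm
- socket_a_center (a point): socket driver, mouth down, 95 mm tall, 160 g: steel barrel 39 mm wide, lower 40 mm; black hexagonal grip above it, 30 mm over flats, 40 to 95 mm up, orange band at its foot. Point on the axis half-way, 47.5 mm above the mouth; z up; x is square to a flat of the grip. Hex bore 20 mm deep, its flats parallel to the grip's. It is not known which driver fits the nut
- socket_b_center (a point): second driver, outside the same as socket_a in all sizes, same point and axes. Of the three bores only one fits the nut; one is too small to go on (it stops over 10 mm above home), and one is so large that it drops over the nut fully and turns round it without taking it along
- socket_c_center (a point): third driver, outside the same as socket_a and socket_b in all sizes, same point and axes. Which of the three stands in which compartment varies
- tray: dark grey kit tray, fixed, 165 mm square, rim 18 mm high, floor 5 mm thick, walls 5 mm thick dividing it into four 75 mm compartments, centres at x, y = +-40 mm. Origin: centre of the underside, z up. The pin's block (28 mm square, top 45 mm above the origin, bore 10 mm) is at x -40, y +40; a driver stands in the middle of each other one
- cup: green espresso cup, 65 x 94 x 52 mm, bystander behind the blender; origin under its middle
- lemon: lemon, 78 x 55 x 56 mm, bystander behind the work; origin at its underside
- shaker: salt shaker, 44 mm across, 90 mm tall, bystander behind the work; origin at its underside
Mind the look-alikes: they are no part of the job. What is shaped like the part that bears socket_c_center but blue or pink is not meant.

How it is judged:
By the outcome, as a careful person would: the job done as asked, in the order asked, and still so for the second after the job is handed in, while the arm keeps its last pose, push and grip.
It also fails if it takes over 72 s, if anything falls off the work surface, if the arm or the gripper's body presses on something with over 40 N, if the wrist force passes 120 N, or if a joint passes its speed limit or range.

## Working session

There is one attempt and no reset: what is moved stays moved. The work goes in short steps, Python scripts to look and compute and a tool call to move; the robot and the scene stay as the last step left them, time stands still between calls to the robot, and variables do not carry over. Pictures are saved under pics/ and viewed, at most 10 in all, crops included, and the job is handed in when it is done.

Besides the shell and the picture viewer there is one more tool, called as name([rows], argument=value, ...), one row to a line, values as JSON. move_arm: Moves the arm, as the interface text tells. Its arguments: {"type":"object","properties":{"plan":{"type":"array"}},"required":["plan"]}

```bash
mkdir -p pics
cat > h.py <<'E'
import numpy as np, cv2
from workcell import sensors, camera, camera_model, finish_job
def cam(n):
    m=camera_model(n); K=np.array(m["camera_matrix"],float); R=cv2.Rodrigues(np.array(m["rvec"],float))[0]; t=np.array(m["tvec"],float).ravel()
    return K,R,t
def ray(n,uv,z):
    K,R,t=cam(n); c=-R.T@t; d=R.T@np.linalg.solve(K,[uv[0],uv[1],1.]); return c+d*(z-c[2])/d[2]
def proj(n,p):
    K,R,t=cam(n); q=K@(R@np.asarray(p,float)+t); return q[:2]/q[2]
def save(n,f,crop=None,s=1):
    im=camera(n); 
    o=im if crop is None else im[crop[1]:crop[3],crop[0]:crop[2]]
    o=cv2.resize(o,None,fx=s,fy=s,interpolation=cv2.INTER_CUBIC)
    cv2.imwrite(f,o[:,:,::-1]); return im
E
python3 - <<'E'
from h import *
a=save("scene","pics/s0.png"); b=save("top","pics/t0.png")
np.save("s0.npy",a);np.save("t0.npy",b)
for n in("scene","top"):
    K,R,t=cam(n); print(n,K.round(1).tolist(),(-R.T@t).round(3),R.round(2).tolist())
o=sensors.get_obs(); print(o["position"],o["orientation"],o["force"],o["grip_width"],o["time_s"])
E
```

```text
scene [[440.9, 0.0, 284.8], [0.0, 440.9, 208.1], [0.0, 0.0, 1.0]] [ 0.221 -0.683  0.454] [[0.89, -0.45, -0.0], [-0.19, -0.38, -0.9], [0.41, 0.81, -0.43]]
top [[383.8, 0.0, 277.8], [0.0, 383.8, 205.3], [0.0, 0.0, 1.0]] [0.517 0.004 0.959] [[0.02, -1.0, 0.04], [-1.0, -0.03, -0.06], [0.06, -0.04, -1.0]]
[0.2123028  0.50679304 0.1792537 ] [-3.06535652e-04  1.97118871e-01  9.80379110e-01 -9.25930509e-04] [-0.36003382  0.38065005 -0.02833115] 0.09424710374382453 0.1
```

View pics/s0.png

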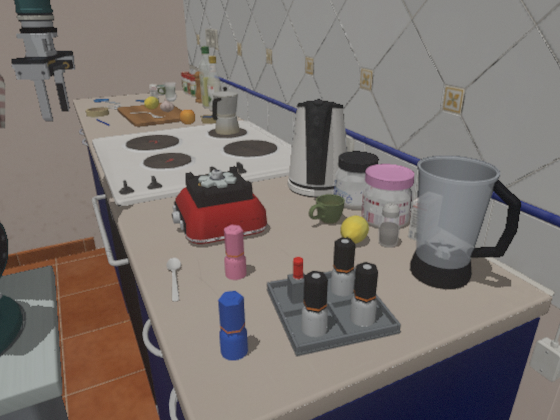

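View pics/t0.png

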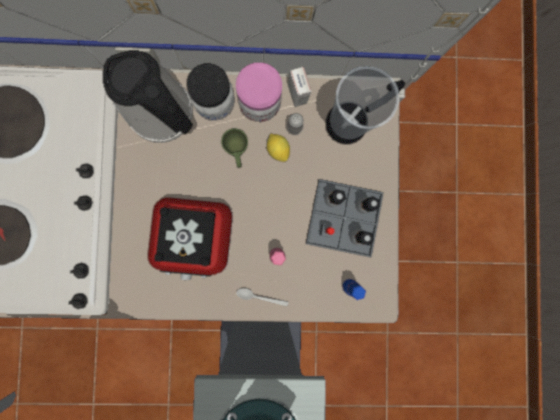

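Both views agree. The pin with its red head is at top (330,231) and scene (298,275). The black drivers are at top (338,196), (371,203), (365,237) and scene (344,268), (365,295), (315,305). Look-alikes to avoid are the pink driver at top (278,257) / scene (235,252) and the blue one at top (354,288) / scene (232,325). The red base at top (190,236) is not the pin. Next I take a close crop and measure.

Run:
```python
from h import *
a=np.load("s0.npy");b=np.load("t0.npy")
c1=cv2.resize(b[175:260,300:390],None,fx=4.4,fy=4.4,interpolation=cv2.INTER_CUBIC)
c2=cv2.resize(b[190:285,142:237],None,fx=4,fy=4,interpolation=cv2.INTER_CUBIC)
c3=cv2.resize(a[230:350,260:400],None,fx=2.8,fy=2.8,interpolation=cv2.INTER_CUBIC)
W=np.zeros((600,800,3),np.uint8)
c1=c1[:374,:396];W[:c1.shape[0],:c1.shape[1]]=c1;W[:380,400:780]=c2
c3=cv2.resize(a[170:240,165:275],None,fx=2.9,fy=2.9,interpolation=cv2.INTER_CUBIC);W[385:385+c3.shape[0],:c3.shape[1]]=c3
c4=cv2.resize(a[230:345,260:400],None,fx=1.85,fy=1.85,interpolation=cv2.INTER_CUBIC);W[385:385+c4.shape[0],400:400+c4.shape[1]]=c4
cv2.imwrite("pics/c0.png",W[:,:,::-1])
```

```text
(no output)
```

View pics/c0.png

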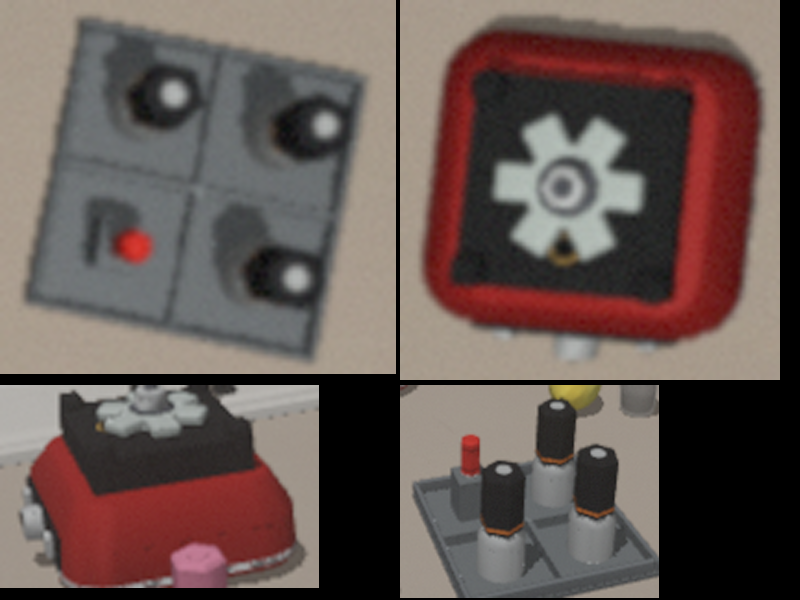

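The crop shows the red six-sided pin head in its block at top (330,231). The three black grips have light discs on top at (339.5,196.6), (373.9,203.6) and (367.3,238.2). The nut is at about (182.7,236.7), and the brass hole is on the dial side at about (182.5,252). Neither pink nor blue is in the tray.

Run:
```python
from h import *
a=np.load("s0.npy");b=np.load("t0.npy")
def blobs(im,m,box,mn=3):
    k=np.zeros(m.shape,np.uint8);x0,y0,x1,y1=box;k[y0:y1,x0:x1]=m[y0:y1,x0:x1]
    n,l,s,c=cv2.connectedComponentsWithStats(k);return [(c[i].round(2),int(s[i,4])) for i in range(1,n) if s[i,4]>=mn]
hsv=cv2.cvtColor(b,cv2.COLOR_RGB2HSV);g=b.max(2)
f=lambda n,L,z:[(p.tolist(),s,ray(n,p,z)[:2].round(4).tolist()) for p,s in L]
print("red",f("top",blobs(b,((hsv[...,1]>150)&(g>110)).astype(np.uint8),(318,220,342,242)),.081))
sat=hsv[...,1]
for box in((330,185,350,206),(364,194,384,213),(358,228,378,248)):
    print("cap",f("top",blobs(b,(g>120).astype(np.uint8),box),.100))
# star
m=((g>130)&(sat<70)).astype(np.uint8)
print("star",f("top",blobs(b,m,(155,208,218,268),50),.1105))
# pad: dark
m=((g<60)).astype(np.uint8)
k=np.zeros_like(m);k[195:280,148:230]=m[195:280,148:230]
k=cv2.morphologyEx(k,cv2.MORPH_CLOSE,np.ones((3,3)))
cs=max(cv2.findContours(k,0,2)[0],key=cv2.contourArea);r=cv2.minAreaRect(cs)
P=np.array([ray("top",p,.100)[:2] for p in cv2.boxPoints(r)]);print("pad",P.round(4).tolist(),P.mean(0),np.linalg.norm(P[0]-P[1]),np.linalg.norm(P[1]-P[2]),np.degrees(np.arctan2(*(P[1]-P[0])[::-1])))
# brass hole
m=((hsv[...,0]>8)&(hsv[...,0]<30)&(sat>80)).astype(np.uint8)
print("brass",f("top",blobs(b,m,(172,242,194,262),2),.100))
# tray corners from crop
C=np.array([(83,18),(365,75),(314,357),(27,300)])/4.4+[300,175]
T=np.array([ray("top",p,.018)[:2] for p in C]);print("tray",T.mean(0),[np.linalg.norm(T[i]-T[i-1]).round(4) for i in range(4)],[np.degrees(np.arctan2(*(T[i]-T[i-1])[::-1])).round(1) for i in range(4)])
# scene views
hs=cv2.cvtColor(a,cv2.COLOR_RGB2HSV)
m=((hs[...,1]>150)&(a[...,0]>90)&((hs[...,0]<8)|(hs[...,0]>172))).astype(np.uint8)
print("sc red",blobs(a,m,(285,250,312,285)))
m=((a.max(2)>110)).astype(np.uint8)
for box in((306,266,326,284),(335,234,354,250),(356,258,377,276)): print("sc cap",f("scene",blobs(a,m,box),.100))
# star arm tips angles about nut
o=np.array([182.7,236.7])
cam0=ray("top",o,.126);print("nut",cam0)
m=((g>130)&(sat<70))
ys,xs=np.nonzero(m[205:270,155:218]);pts=np.array([ray("top",(x+155,y+205),.1105)[:2] for x,y in zip(xs,ys)])
c=P.mean(0);d=pts-c;r=np.hypot(*d.T);th=np.degrees(np.arctan2(d[:,1],d[:,0]));w=(r>.024)&(r<.040)
print("arm phase mod60", np.degrees(np.angle(np.exp(1j*np.radians(th[w]*6)).sum()))/6, w.sum())
```

```text
red [([329.95, 230.57], 37, [0.5132, -0.151])]
cap [([338.91, 195.91], 22, [0.592, -0.1667])]
cap [([382.04, 205.23], 47, [0.5735, -0.2655]), ([373.62, 203.0], 21, [0.578, -0.2462])]
cap [([375.8, 239.69], 59, [0.4953, -0.2519]), ([366.91, 237.91], 22, [0.4988, -0.2316])]
star [([183.42, 236.53], 677, [0.4928, 0.1759])]
pad [[0.44, 0.2389], [0.5576, 0.2314], [0.5479, 0.1116], [0.4298, 0.1201]] [0.49382079 0.17547455] 0.11783657517981183 0.12022534967395097 -3.642854279495124
brass [([182.23, 254.27], 26, [0.4535, 0.1792])]
tray [ 0.54614819 -0.19884327] [np.float64(0.1614), np.float64(0.1633), np.float64(0.1616), np.float64(0.1643)] [np.float64(-10.2), np.float64(-99.8), np.float64(170.2), np.float64(80.1)]
sc red [(array([297.94, 267.2 ]), 178)]
sc cap [([315.35, 268.55], 119, [0.5077, -0.2177]), ([315.39, 275.15], 33, [0.4991, -0.2324])]
sc cap [([343.88, 235.92], 83, [0.6002, -0.1541]), ([344.36, 240.64], 25, [0.5919, -0.1678])]
sc cap [([366.22, 260.44], 117, [0.5872, -0.2332]), ([366.45, 266.27], 33, [0.5778, -0.2465])]
nut [0.49283793 0.17432026 0.126     ]
arm phase mod60 26.281401115512736 396
```

Measured positions:
- **Nut axis:** (0.4935, 0.1755), base yaw about -4°, star at about 0.
- **Hole:** (0.4596, 0.178).
- **Pin:** (0.513, -0.1515).
- **Drivers:** (0.592, -0.167), (0.578, -0.2465), (0.499, -0.232).
- **Check:** tray side is about 163 mm, driver spacing about 80 mm, and the two views agree to about 1 mm.

Now I set out to hover over the pin, jaw at yaw 50°.

move_arm([
  [[0.45,0,0,0,8.5],[0.45,0,0,0,8.5],[0.45,-0.0435,-0.0208,0,0],[0.45,-0.0435,-0.0208,0,0],[0.45,-0.0435,-0.0208,0,0]],
])

```text
time_s: 0.6
position: [0.273, 0.3743, 0.1795]
orientation: [-0.0, 0.339, 0.941, -0.001]
force: [1.1, 0.4, 0.1]
grip_width: 0.0578
grip_force: 0.0
```

move_arm([
  [[0.45,-0.0435,-0.0208,0,0],[0.45,-0.0435,-0.0208,0,0],[0.45,-0.0435,-0.0208,0,0],[0.45,-0.0435,-0.0208,0,0],[0.45,-0.0435,-0.0208,0,0]],
])

```text
time_s: 1.1
position: [0.3739, 0.155, 0.18]
orientation: [0.0, 0.34, 0.941, 0.0]
force: [0.7, -0.6, 0.2]
grip_width: 0.0423
grip_force: 0.0
```

move_arm([
  [[0.45,-0.0435,-0.0208,0,0],[0.45,-0.0435,-0.0208,0,0],[0.45,-0.0435,-0.0208,0,0],[0.45,-0.0435,-0.0208,0,0],[0.45,-0.0435,-0.0208,0,0]],
])

```text
time_s: 1.6
position: [0.4748, -0.0641, 0.1799]
orientation: [-0.0, 0.34, 0.94, 0.0]
force: [0.1, -0.1, 0.9]
grip_width: 0.0425
grip_force: 0.0
```

```bash
cat >> h.py <<'E'
def yaw(o):
    w,x,y,z=o["orientation"]; return np.degrees(np.arctan2(2*(y*z*0+0)+1-2*(x*x+z*z),2*(x*y-w*z)))
def st(tg=None,ty=None):
    o=sensors.get_obs(); p=np.array(o["position"]); a=yaw(o)
    print("t",round(o["time_s"],2),"p",p.round(4),"yaw",round(a,2),"F",np.round(o["force"],1),"Tq",np.round(o["ft_torque"],2),"w",round(o["grip_width"]*1e3,1),"gf",round(o["grip_force"],1),"q",np.round(o["joint_pos"],2))
    if tg is not None:
        roll=0 if ty is None else a-ty
        r=np.radians(a-roll); d=np.array(tg)-p
        print("-> roll",round(roll,2),"then tool xyz mm",np.round(1e3*np.array([-np.sin(r)*d[0]+np.cos(r)*d[1],np.cos(r)*d[0]+np.sin(r)*d[1],-d[2]]),1))
    return o
E
python3 - <<'E'
from h import *
st([.513,-.1515,.055],50)
E
```

```text
t 1.6 p [ 0.4748 -0.0641  0.1799] yaw 50.24 F [ 0.1 -0.1  0.9] Tq [ 0.01  0.   -0.01] w 42.5 gf 0.0 q [-0.25 -0.07  1.53  0.    1.68 -1.13]
-> roll 0.24 then tool xyz mm [-85.5 -42.4 124.9]
```

move_arm([
  [[0.45,-0.0428,-0.0212,0,0],[0.45,-0.0428,-0.0212,0,0],[0.45,0,0,0.04,0],[0.45,0,0,0,0]],
])

```text
time_s: 2.0
position: [0.5092, -0.149, 0.1332]
orientation: [-0.007, 0.341, 0.94, 0.0]
force: [-1.6, 0.4, -1.5]
grip_width: 0.0422
grip_force: 0.0
```

Run:
```python
from h import *
st([.513,-.1515,.049],50)
T=save("top","pics/t1.png",(290,190,380,260),4); S=save("scene","pics/s1.png",(240,160,400,340),3)
A=cv2.imread("pics/t1.png");B=cv2.imread("pics/s1.png");
W=np.zeros((540,800,3),np.uint8);W[:280,:320]=A[:280,:320];W[:540,320:800]=B[:540,:480];cv2.imwrite("pics/v1.png",W)
```

```text
t 2.0 p [ 0.5092 -0.149   0.1332] yaw 50.13 F [-1.6  0.4 -1.5] Tq [ 0.01  0.04 -0.09] w 42.2 gf 0.0 q [-0.39  0.07  1.48  0.    1.6  -1.27]
-> roll 0.13 then tool xyz mm [-4.5  0.6 84.2]
```

View pics/v1.png

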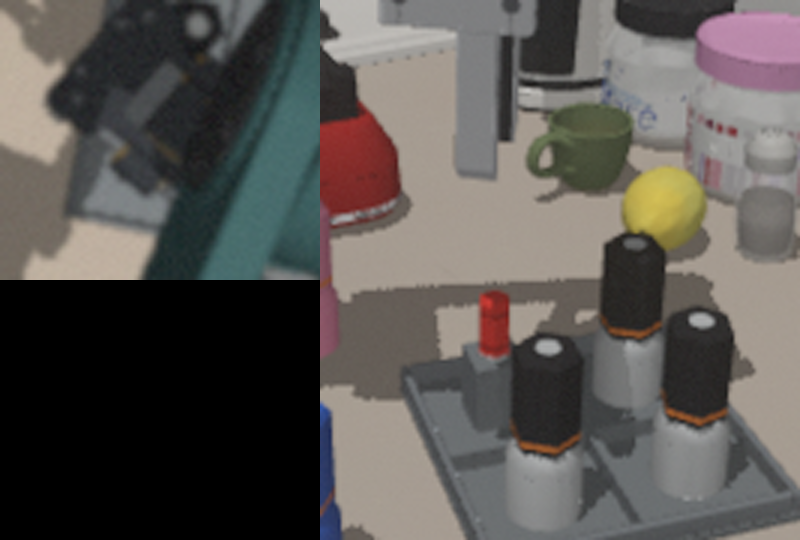

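The view shows the fingers hovering above the red pin, with the pin between the near finger at crop (475,175) and the far one at (510,140). The drivers are clear of the fingers. Next I descend and close.

move_arm([
  [[0.45,-0.002,0,0.03,0],[0.45,0,0,0.03,0],[0.45,0,0,0,0]],
])

```text
time_s: 2.4
position: [0.5129, -0.1489, 0.0783]
orientation: [-0.003, 0.339, 0.941, 0.0]
force: [-0.1, -0.2, -0.3]
grip_width: 0.0426
grip_force: 0.0
```

Run:
```python
from h import *
st([.513,-.1515,.049],50)
```

```text
t 2.4 p [ 0.5129 -0.1489  0.0783] yaw 50.36 F [-0.1 -0.2 -0.3] Tq [0.01 0.07 0.03] w 42.6 gf 0.0 q [-0.39  0.1   1.56  0.    1.49 -1.27]
-> roll 0.36 then tool xyz mm [-1.8 -2.  29.3]
```

move_arm([
  [[0.45,-0.0018,-0.002,0.029,0],[0.45,0,0,0,0],[0.45,0,0,0,0],[0,0,0,0,0],[0,0,0,0,0]],
])

```text
time_s: 2.9
position: [0.5162, -0.1537, 0.0535]
orientation: [0.002, 0.34, 0.941, -0.0]
force: [-1.1, 0.7, 0.4]
grip_width: 0.0297
grip_force: 0.0
```

move_arm([
  [[0,0,0,0,0],[0,0,0,0,0],[0,0,0,0,0]],
])

```text
time_s: 3.2
position: [0.5155, -0.1537, 0.0522]
orientation: [0.001, 0.34, 0.94, -0.0]
force: [-0.1, 0.3, 2.5]
grip_width: 0.0151
grip_force: 30.0
```

Run:
```python
from h import *
st([.513,-.1515,.049],50)
```

```text
t 3.2 p [ 0.5155 -0.1537  0.0522] yaw 50.26 F [-0.1  0.3  2.5] Tq [0.03 0.02 0.01] w 15.1 gf 30.0 q [-0.4   0.12  1.59  0.    1.43 -1.27]
-> roll 0.26 then tool xyz mm [3.4 0.1 3.2]
```

move_arm([
  [[0,0,0,-0.034,0],[0,0,0,-0.034,-7.5],[0,0,0,-0.034,-7.5],[0,0,0,-0.034,-7.5],[0,0,0,0,-7.5]],
])

```text
time_s: 3.7
position: [0.5175, -0.1545, 0.1933]
orientation: [0.005, 0.082, 0.997, -0.002]
force: [0.8, 0.0, -0.6]
grip_width: 0.0152
grip_force: 30.0
```

move_arm([
  [[0,0.0156,0.0453,0,0],[0,0.0156,0.0453,0,0],[0,0.0156,0.0453,0,0],[0,0.0156,0.0453,0,0],[0,0.0156,0.0453,0,0]],
])

```text
time_s: 4.2
position: [0.4755, 0.0846, 0.1869]
orientation: [-0.0, 0.085, 0.996, 0.0]
force: [0.5, -0.3, 0.1]
grip_width: 0.015
grip_force: 30.0
```

move_arm([
  [[0,0.0156,0.0453,0,0],[0,0.0156,0.0453,0,0],[0,0,0,0,0],[0,0,0,0,0],[0,0,0,0,0]],
])

```text
time_s: 4.7
position: [0.461, 0.1766, 0.1869]
orientation: [-0.0, 0.085, 0.996, -0.0]
force: [0.5, 0.0, -1.8]
grip_width: 0.0147
grip_force: 30.0
```

Run:
```python
from h import *
st([.463,.1775,.15],80)
T=save("top","pics/t2.png",(130,180,250,290),3); S=save("scene","pics/s2.png",(160,110,280,250),4)
np.save("s2.npy",S);np.save("t2.npy",T)
A=cv2.imread("pics/t2.png");B=cv2.imread("pics/s2.png");W=np.zeros((560,800,3),np.uint8);W[:330,:320]=A[:330,:320];W[:560,320:800]=B;cv2.imwrite("pics/v2.png",W)
o=sensors.get_obs();p=o["position"];print(proj("scene",[.4596,.178,.1]),proj("scene",[p[0]-.0033,p[1]+.0006,p[2]-.045]))
```

```text
t 4.7 p [0.461  0.1766 0.1869] yaw 80.21 F [ 0.5  0.  -1.8] Tq [ 0.08 -0.02 -0.04] w 14.7 gf 30.0 q [ 0.25 -0.04  1.49 -0.    1.69 -1.15]
-> roll 0.21 then tool xyz mm [-1.8  1.2 36.9]
[201.71762459 183.48516969] [199.5177457  165.13382134]
```

View pics/v2.png

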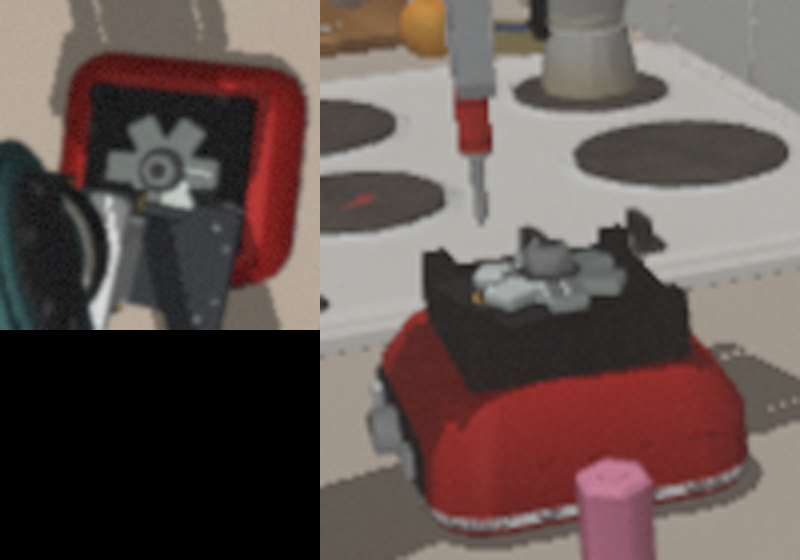

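The pin hangs over the hole side of the base, with the tip at scene (200.8,166.3). Brass shows at scene (199.5,184.3). I check its tilt and offset numerically.

Run:
```python
from h import *
S=np.load("s2.npy").astype(int)
h=cv2.cvtColor(S.astype(np.uint8),cv2.COLOR_RGB2HSV)
for v in range(134,168):
    r=S[v,190:212]; red=[i+190 for i in range(22) if h[v,190+i,1]>130 and r[i,0]>80]
    g=r.sum(1)/3; bg=np.median(np.r_[g[:3],g[-3:]]); w=np.clip(bg-g-25,0,None)
    print(v,"red",(round(np.mean(red),1),len(red)) if red else None,"dark",round((w*np.arange(190,212)).sum()/w.sum(),2) if w.sum()>0 else None, round(w.sum()))
p=np.array([.461,.1766,.1869])
for dz in(.019,0,-.01,-.02,-.03,-.045): print(dz,proj("scene",p+[0,0,dz]).round(2))
```

```text
134 red None dark 203.18 206
135 red (np.float64(197.5), 8) dark 199.53 590
136 red (np.float64(197.5), 8) dark 197.59 725
137 red (np.float64(197.5), 8) dark 197.41 685
138 red (np.float64(197.5), 8) dark 197.47 653
139 red (np.float64(197.5), 8) dark 197.51 642
140 red (np.float64(198.0), 7) dark 197.87 604
141 red (np.float64(198.0), 7) dark 198.33 631
142 red (np.float64(198.5), 8) dark 198.4 647
143 red (np.float64(198.5), 8) dark 198.45 649
144 red (np.float64(198.5), 8) dark 198.47 674
145 red (np.float64(198.5), 8) dark 198.46 712
146 red (np.float64(198.5), 8) dark 198.38 693
147 red (np.float64(198.0), 5) dark 198.43 611
148 red None dark 198.54 366
149 red None dark 198.94 150
150 red None dark 198.8 141
151 red None dark 198.95 134
152 red None dark 199.01 127
153 red None dark 198.9 134
154 red None dark 198.92 129
155 red None dark 198.99 119
156 red None dark 197.31 114
157 red None dark 195.29 115
158 red None dark 195.17 151
159 red None dark 195.1 169
160 red None dark 194.63 188
161 red None dark 195.35 173
162 red None dark 198.62 124
163 red None dark 200.25 101
164 red None dark 199.98 76
165 red None dark 199.86 43
166 red None dark 211.0 12
167 red None dark 210.61 128
0.019 [198.39 135.26]
0 [199.17 144.29]
-0.01 [199.57 148.97]
-0.02 [199.97 153.62]
-0.03 [200.37 158.22]
-0.045 [200.95 165.03]
```

move_arm([
  [[0,-0.0005,0.0015,0.018,0],[0,0,0,0.019,0],[0,0,0,0,0],[0,0,0,0,0]],
])

```text
time_s: 5.2
position: [0.4618, 0.1779, 0.1503]
orientation: [-0.0, 0.086, 0.996, -0.0]
force: [-0.8, 1.4, -1.0]
grip_width: 0.0148
grip_force: 30.0
```

move_arm([
  [[0,0,0,0.004,0],[0,0,0,0.004,0],[0,0,0,0,0]],
])

```text
time_s: 5.5
position: [0.4616, 0.1788, 0.1422]
orientation: [-0.0, 0.085, 0.996, -0.0]
force: [-0.3, -0.2, -0.8]
grip_width: 0.015
grip_force: 30.0
```

Run:
```python
from h import *
st([.4617,.178,.120],80)
```

```text
t 5.5 p [0.4616 0.1788 0.1422] yaw 80.25 F [-0.3 -0.2 -0.8] Tq [-0.01 -0.03  0.01] w 15.0 gf 30.0 q [ 0.25 -0.02  1.56  0.    1.61 -1.15]
-> roll 0.25 then tool xyz mm [-0.2 -0.8 22.2]
```

move_arm([
  [[0,0,0,0.003,0],[0,0,0,0.003,0],[0,0,0,0,0]],
])

```text
time_s: 5.8
position: [0.4613, 0.1789, 0.1357]
orientation: [-0.0, 0.085, 0.996, -0.0]
force: [-0.3, -0.0, -0.6]
grip_width: 0.0148
grip_force: 30.0
```

Run:
```python
from h import *
st([.4617,.178,.120],80)
```

```text
t 5.8 p [0.4613 0.1789 0.1357] yaw 80.27 F [-0.3 -0.  -0.6] Tq [0.   0.02 0.03] w 14.8 gf 30.0 q [ 0.26 -0.02  1.57  0.    1.59 -1.15]
-> roll 0.27 then tool xyz mm [-0.5 -0.9 15.7]
```

move_arm([
  [[0,0,0,0.005,0],[0,0,0,0.005,0],[0,0,0,0.002,0],[0,0,0,0,0]],
])

```text
time_s: 6.2
position: [0.4613, 0.1789, 0.1236]
orientation: [-0.001, 0.085, 0.996, -0.0]
force: [-0.5, 0.1, 0.1]
grip_width: 0.015
grip_force: 30.0
```

move_arm([
  [[0,0,0,0.002,0],[0,0,0,0.002,0],[0,0,0,0,0]],
])

```text
time_s: 6.5
position: [0.4617, 0.179, 0.1202]
orientation: [0.0, 0.085, 0.996, 0.0]
force: [0.7, -0.2, -1.0]
grip_width: 0.0152
grip_force: 30.0
```

Run:
```python
from h import *
st([.4617,.178,.120],80)
```

```text
t 6.5 p [0.4617 0.179  0.1202] yaw 80.27 F [ 0.7 -0.2 -1. ] Tq [ 0.07 -0.01  0.03] w 15.2 gf 30.0 q [ 0.26 -0.02  1.6   0.    1.56 -1.15]
-> roll 0.27 then tool xyz mm [-0.2 -1.   0.2]
```

move_arm([
  [[0,0,0,0.002,0],[0,0,0,0,0]],
])

```text
time_s: 6.7
position: [0.4627, 0.1791, 0.1197]
orientation: [0.001, 0.085, 0.996, 0.0]
force: [0.2, 0.2, 4.1]
grip_width: 0.0156
grip_force: 30.0
```

move_arm([
  [[0.4,0,0,0,0],[0.4,0,0,0,0],[0.4,0,0,0,0],[0.4,0,0,0,0]],
])

```text
time_s: 7.1
position: [0.4614, 0.1789, 0.1178]
orientation: [-0.0, 0.085, 0.996, -0.0]
force: [-0.0, 0.7, -0.3]
grip_width: 0.0375
grip_force: 0.0
```

move_arm([
  [[0.4,0,0,-0.03,0],[0.6,0,0,-0.045,0],[0.6,0,-0.045,0,0],[0.6,0,-0.045,0,0],[0.6,0,-0.045,0,0]],
])

```text
time_s: 7.6
position: [0.4386, 0.0449, 0.1936]
orientation: [0.0, 0.084, 0.996, -0.0]
force: [0.4, -0.8, 0.4]
grip_width: 0.0564
grip_force: 0.0
```

Run:
```python
from h import *
st([.499,-.232,.15],50)
S=camera("scene");T=camera("top")
S=save("scene","pics/s3.png",(160,110,280,250),4)
A=cv2.resize(T[195:280,145:235],None,fx=4,fy=4,interpolation=cv2.INTER_CUBIC)[:,:,::-1];B=cv2.imread("pics/s3.png");W=np.zeros((560,800,3),np.uint8);W[:340,:320]=A[:340,40:360];W[:560,320:800]=B;cv2.imwrite("pics/v3.png",W)
h=cv2.cvtColor(S,cv2.COLOR_RGB2HSV);m=(h[...,1]>150)&(S[...,0]>90);ys,xs=np.nonzero(m[150:190,190:212]);print("head rows",ys.min()+150,ys.max()+150,xs.mean()+190)
for z in(.149,.116,.112): print(z,proj("scene",[.4596,.1782,z]))
```

```text
t 7.6 p [0.4386 0.0449 0.1936] yaw 80.36 F [ 0.4 -0.8  0.4] Tq [ 0.01 -0.07 -0.02] w 56.4 gf 0.0 q [-0.03 -0.16  1.59 -0.    1.72 -1.43]
-> roll 30.36 then tool xyz mm [-224.2 -173.3   43.6]
head rows 162 177 201.30088495575222
0.149 [199.79938445 161.69374923]
0.116 [201.08155697 176.45520877]
0.112 [201.23436062 178.21441423]
```

View pics/v3.png

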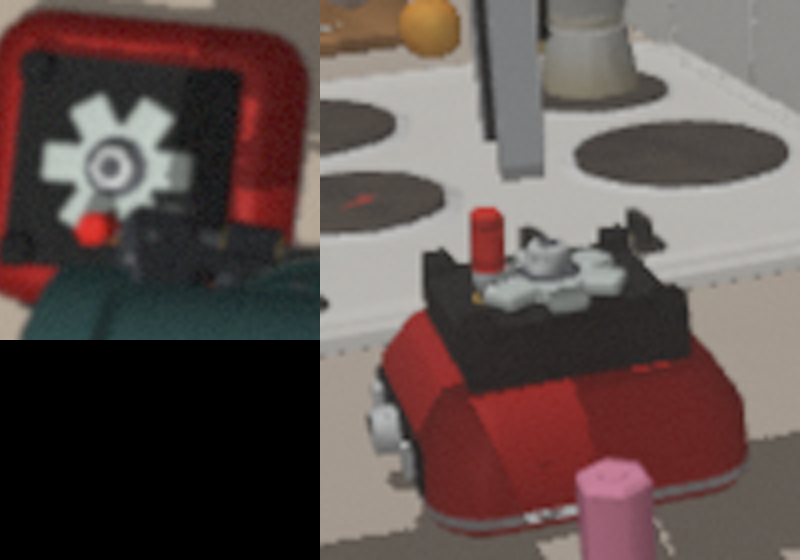

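The pin is home. Its head spans scene rows 162–177, against 161.7–176.5 predicted, and it stands upright beside the nut between two arms. Next is the first driver at (0.499,-0.232).

move_arm([
  [[0.6,0,0,0,7.6],[0.6,0,0,0,7.6],[0.6,0,0,0,7.6],[0.6,0,0,0,7.6],[0.6,-0.0374,-0.0289,0,0]],
])

```text
time_s: 8.25
position: [0.449, 0.0046, 0.1933]
orientation: [-0.0, 0.34, 0.941, 0.002]
force: [1.0, -0.5, -0.1]
grip_width: 0.0563
grip_force: 0.0
```

move_arm([
  [[0.6,-0.0374,-0.0289,0,0],[0.6,-0.0374,-0.0289,0,0],[0.6,-0.0374,-0.0289,0,0],[0.6,-0.0374,-0.0289,0,0],[0.6,-0.0374,-0.0289,0,0]],
])

```text
time_s: 8.75
position: [0.4998, -0.2317, 0.1929]
orientation: [-0.0, 0.342, 0.94, 0.001]
force: [1.0, 0.6, 0.9]
grip_width: 0.0565
grip_force: 0.0
```

move_arm([
  [[0.6,0,0,0.04,0],[0.6,0,0,0,0],[0.6,0,0,0,0],[0.6,0,0,0,0]],
])

```text
time_s: 9.15
position: [0.5, -0.2303, 0.1552]
orientation: [0.001, 0.342, 0.94, -0.0]
force: [-0.1, -0.6, 0.0]
grip_width: 0.0565
grip_force: 0.0
```

Run:
```python
from h import *
st([.499,-.232,.058],50)
```

```text
t 9.15 p [ 0.5    -0.2303  0.1552] yaw 49.99 F [-0.1 -0.6  0. ] Tq [-0.03  0.06  0.01] w 56.5 gf 0.0 q [-0.54  0.09  1.41  0.    1.63 -1.41]
-> roll -0.01 then tool xyz mm [-0.3 -1.9 97.2]
```

move_arm([
  [[0.6,0,-0.002,0.04,0],[0.6,0,0,0.04,0],[0.6,0,0,0.017,0],[0.6,0,0,0,0],[0,0,0,0,0]],
])

```text
time_s: 9.65
position: [0.4989, -0.2328, 0.0587]
orientation: [0.002, 0.343, 0.94, -0.0]
force: [0.5, -0.4, 0.4]
grip_width: 0.0512
grip_force: 0.0
```

move_arm([
  [[0,0,0,0,0],[0,0,0,0,0],[0,0,0,0,0],[0,0,0,0,0]],
])

```text
time_s: 10.05
position: [0.4987, -0.2332, 0.0581]
orientation: [0.002, 0.343, 0.939, 0.0]
force: [0.3, 0.3, 5.8]
grip_width: 0.0298
grip_force: 29.8
```

Run:
```python
from h import *
st([.4935,.1755,.21],56)
```

```text
t 10.05 p [ 0.4987 -0.2332  0.0581] yaw 49.87 F [0.3 0.3 5.8] Tq [ 0.13 -0.06 -0.07] w 29.8 gf 29.8 q [-0.54  0.14  1.56  0.    1.44 -1.41]
-> roll -6.13 then tool xyz mm [ 232.9  336.  -151.9]
```

move_arm([
  [[0,0,0,-0.04,0],[0,0,0,-0.04,0],[0,0,0,-0.04,0],[0,0,0,-0.037,-6.1],[0,0.0259,0.0373,0,0]],
])

```text
time_s: 10.55
position: [0.4991, -0.1924, 0.2191]
orientation: [0.006, 0.295, 0.955, -0.002]
force: [0.8, 0.1, -1.2]
grip_width: 0.0298
grip_force: 30.0
```

move_arm([
  [[0,0.0259,0.0373,0,0],[0,0.0259,0.0373,0,0],[0,0.0259,0.0373,0,0],[0,0.0259,0.0373,0,0],[0,0.0259,0.0373,0,0]],
])

```text
time_s: 11.05
position: [0.4931, 0.0411, 0.2127]
orientation: [-0.0, 0.293, 0.956, -0.0]
force: [1.3, 0.2, -1.5]
grip_width: 0.03
grip_force: 30.0
```

move_arm([
  [[0,0.0259,0.0373,0,0],[0,0.0259,0.0373,0,0],[0,0.0259,0.0373,0,0],[0,0,0,0,0],[0,0,0,0,0]],
])

```text
time_s: 11.55
position: [0.4915, 0.1763, 0.2124]
orientation: [-0.001, 0.292, 0.957, -0.001]
force: [-0.1, -0.3, -1.2]
grip_width: 0.0299
grip_force: 30.0
```

move_arm([
  [[0,0,0,0,0],[0,0,0,0,0]],
])

```text
time_s: 11.75
position: [0.4922, 0.1744, 0.2131]
orientation: [-0.0, 0.294, 0.956, -0.0]
force: [0.7, 0.1, -0.2]
grip_width: 0.0298
grip_force: 30.0
```

Run:
```python
from h import *
o=st([.4935,.1755,.188],56);p=np.array(o["position"])
S=save("scene","pics/s4.png",(170,90,270,220),4);np.save("s4.npy",S)
T=camera("top");h=cv2.cvtColor(T,cv2.COLOR_RGB2HSV)
for dz in(.042,-.013,-.053): print(dz,proj("scene",p+[0,0,dz]).round(1))
h=cv2.cvtColor(S,cv2.COLOR_RGB2HSV);m=(h[...,1]>110)&(h[...,0]>5)&(h[...,0]<20)&(S[...,0]>90);m[:, :190]=0;m[:,260:]=0
for v in range(100,180):
    x=np.nonzero(m[v,190:240])[0]
    if len(x)>2: print(v,x.min()+190,x.max()+190)
# nut in scene: proj of nut centre
for z in(.126,.112): print("nut",proj("scene",[.4935,.1755,z]).round(1))
```

```text
t 11.75 p [0.4922 0.1744 0.2131] yaw 55.84 F [ 0.7  0.1 -0.2] Tq [-0.04  0.   -0.02] w 29.8 gf 30.0 q [ 0.23  0.02  1.38 -0.    1.75 -0.74]
-> roll -0.16 then tool xyz mm [-0.4  1.6 25.1]
0.042 [211.8 109.7]
-0.013 [213.6 136.3]
-0.053 [215.  154.9]
100 196 200
101 196 200
111 190 192
112 190 193
113 190 193
114 190 194
115 190 194
116 190 194
117 190 194
118 190 194
119 190 194
120 190 194
121 190 193
122 190 192
134 206 221
135 207 218
136 208 215
nut [216.4 169.9]
nut [216.9 176. ]
```

View pics/s4.png

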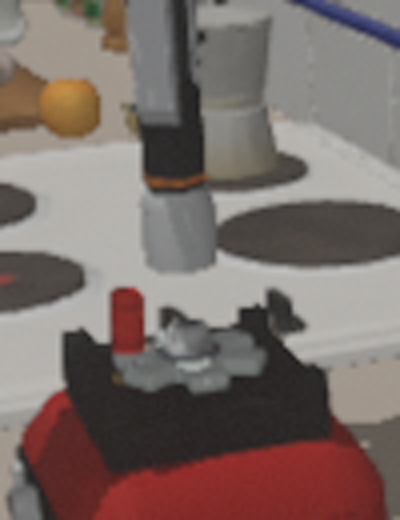

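The driver hangs upright. Its band centre is at scene (213.5,135) and its mouth at about (214.5,155.5), close to prediction, and the nut is below it at about (215,171). I lower it with force checks.

move_arm([
  [[0,-0.0003,0.0008,0.015,0],[0,0,0,0.014,0],[0,0,0,0,0],[0,0,0,0.003,0],[0,0,0,0.003,0]],
])

```text
time_s: 12.35
position: [0.493, 0.1763, 0.1785]
orientation: [0.0, 0.293, 0.956, 0.0]
force: [-1.1, -1.2, 7.9]
grip_width: 0.0297
grip_force: 30.0
```

move_arm([
  [[0,0,0,0.002,0],[0,0,0,0.002,0],[0,0,0,0,0]],
])

```text
time_s: 12.65
position: [0.4934, 0.1763, 0.1783]
orientation: [0.002, 0.293, 0.956, 0.001]
force: [-3.6, -1.1, 8.7]
grip_width: 0.0297
grip_force: 30.0
```

Run:
```python
from h import *
o=st([.493,.1752,.165],56)
```

```text
t 12.65 p [0.4934 0.1763 0.1783] yaw 55.97 F [-3.6 -1.1  8.7] Tq [-0.41  0.85 -0.04] w 29.7 gf 30.0 q [ 0.24  0.03  1.44 -0.    1.67 -0.74]
-> roll -0.03 then tool xyz mm [-0.3 -1.1 13.3]
```

move_arm([
  [[0,0.0008,-0.0015,0,0],[0,0,0,0.002,0],[0,0,0,0,0]],
])

```text
time_s: 12.95
position: [0.4931, 0.1762, 0.1781]
orientation: [0.004, 0.292, 0.956, 0.002]
force: [-2.8, -1.2, 13.8]
grip_width: 0.0297
grip_force: 30.0
```

Run:
```python
from h import *
o=st([.493,.1752,.165],56)
```

```text
t 12.95 p [0.4931 0.1762 0.1781] yaw 55.99 F [-2.8 -1.2 13.8] Tq [-0.18  0.7   0.02] w 29.7 gf 30.0 q [ 0.23  0.02  1.44  0.    1.67 -0.74]
-> roll -0.01 then tool xyz mm [-0.5 -0.8 13.1]
```

move_arm([
  [[0,0.0004,-0.0015,-0.002,0],[0,0,-0.0005,0,0],[0,0,0,0,0]],
])

```text
time_s: 13.25
position: [0.4922, 0.1748, 0.1772]
orientation: [0.003, 0.293, 0.956, 0.002]
force: [2.3, 0.8, 7.6]
grip_width: 0.0297
grip_force: 30.0
```

move_arm([
  [[0,0,0,0,-4],[0,0,0,0,-4],[0,0,0,0,0],[0,0,0,0,6],[0,0,0,0,7]],
])

```text
time_s: 13.75
position: [0.4923, 0.1749, 0.1771]
orientation: [0.003, 0.336, 0.942, 0.002]
force: [2.2, 1.4, 7.3]
grip_width: 0.0294
grip_force: 30.0
```

Run:
```python
from h import *
o=st([.493,.1752,.165],56)
```

```text
t 13.75 p [0.4923 0.1749 0.1771] yaw 50.71 F [2.2 1.4 7.3] Tq [ 0.29 -0.6  -0.02] w 29.4 gf 30.0 q [ 0.23  0.02  1.45  0.    1.67 -0.65]
-> roll -5.29 then tool xyz mm [-0.4  0.6 12.1]
```

move_arm([
  [[0,0,0.0007,0.003,-5.3],[0,0,0,0.002,0],[0,0,0,0,4],[0,0,0,0,-8],[0,0,0,0,4]],
])

```text
time_s: 14.25
position: [0.4931, 0.1748, 0.1766]
orientation: [0.005, 0.29, 0.957, 0.002]
force: [-3.3, -1.3, 21.0]
grip_width: 0.0298
grip_force: 30.0
```

Run:
```python
from h import *
o=st([.499,-.232,.218],50)
```

```text
t 14.25 p [0.4931 0.1748 0.1766] yaw 56.31 F [-3.3 -1.3 21. ] Tq [-0.29  0.59 -0.05] w 29.8 gf 30.0 q [ 0.23  0.02  1.45 -0.    1.66 -0.75]
-> roll 6.31 then tool xyz mm [-266.1 -307.8  -41.4]
```

At 21 N the driver still stands 11.6 mm above home, centred and swept in angle, so it is too small. I put it back.

move_arm([
  [[0,0,0,-0.02,0],[0,0,0,-0.026,6.3],[0,-0.0296,-0.0342,0,0],[0,-0.0296,-0.0342,0,0],[0,-0.0296,-0.0342,0,0]],
])

```text
time_s: 14.75
position: [0.4917, 0.0378, 0.2146]
orientation: [-0.001, 0.342, 0.94, -0.0]
force: [-0.4, -0.6, -2.0]
grip_width: 0.0298
grip_force: 30.0
```

move_arm([
  [[0,-0.0296,-0.0342,0,0],[0,-0.0296,-0.0342,0,0],[0,-0.0296,-0.0342,0,0],[0,-0.0296,-0.0342,0,0],[0,-0.0296,-0.0342,0,0]],
])

```text
time_s: 15.25
position: [0.4948, -0.1889, 0.2143]
orientation: [-0.001, 0.342, 0.94, 0.0]
force: [1.1, -0.2, -1.6]
grip_width: 0.03
grip_force: 30.0
```

move_arm([
  [[0,-0.0296,-0.0342,0,0],[0,0,0,0.04,0],[0,0,0,0.04,0],[0,0,0,0.04,0],[0,0,0,0,0]],
])

```text
time_s: 15.75
position: [0.4908, -0.2295, 0.0869]
orientation: [-0.008, 0.342, 0.939, 0.002]
force: [-0.9, 0.1, -2.4]
grip_width: 0.0299
grip_force: 30.0
```

move_arm([
  [[0,0,0,0,0],[0,0,0,0,0]],
])

```text
time_s: 15.95
position: [0.4979, -0.2333, 0.0981]
orientation: [0.002, 0.342, 0.94, -0.0]
force: [0.3, -0.6, -1.4]
grip_width: 0.0298
grip_force: 30.0
```

Run:
```python
from h import *
o=st([.4987,-.2332,.058],50)
```

```text
t 15.95 p [ 0.4979 -0.2333  0.0981] yaw 49.98 F [ 0.3 -0.6 -1.4] Tq [-0.03  0.01 -0.03] w 29.8 gf 30.0 q [-0.54  0.11  1.51 -0.    1.52 -1.41]
-> roll -0.02 then tool xyz mm [-0.6  0.6 40.1]
```

move_arm([
  [[0,-0.0006,0.0005,0.02,0],[0,0,0,0.014,0],[0,0,0,0,0],[0,0,0,0.003,0],[0,0,0,0.003,0]],
])

```text
time_s: 16.45
position: [0.4987, -0.2335, 0.058]
orientation: [0.002, 0.342, 0.94, -0.001]
force: [-0.1, 0.5, 11.9]
grip_width: 0.0296
grip_force: 30.0
```

move_arm([
  [[0,0,0,0.001,0],[0,0,0,0,0]],
])

```text
time_s: 16.65
position: [0.4987, -0.2335, 0.058]
orientation: [0.003, 0.342, 0.94, -0.001]
force: [-1.2, 0.2, 7.4]
grip_width: 0.0301
grip_force: 30.0
```

Run:
```python
from h import *
o=st([.4987,-.2332,.058],50)
```

```text
t 16.65 p [ 0.4987 -0.2335  0.058 ] yaw 49.97 F [-1.2  0.2  7.4] Tq [0.16 0.45 0.01] w 30.1 gf 30.0 q [-0.54  0.14  1.56 -0.    1.44 -1.41]
-> roll -0.03 then tool xyz mm [0.2 0.2 0. ]
```

move_arm([
  [[0.6,0,0,0,0],[0.6,0,0,0,0],[0.6,0,0,0,0],[0.6,0,0,0,0],[0.6,0,0,-0.045,0]],
])

```text
time_s: 17.15
position: [0.4921, -0.2295, 0.0918]
orientation: [-0.008, 0.342, 0.94, 0.002]
force: [-0.1, 0.1, 0.2]
grip_width: 0.0563
grip_force: 0.0
```

move_arm([
  [[0.6,0,0,-0.045,0],[0.6,0,0,0,0],[0.6,-0.0345,0.0205,0,0],[0.6,-0.0346,0.0205,0,0],[0.6,0,0,0,0]],
])

```text
time_s: 17.65
position: [0.5788, -0.2454, 0.1404]
orientation: [-0.002, 0.342, 0.94, 0.001]
force: [0.5, 0.2, -0.5]
grip_width: 0.0564
grip_force: 0.0
```

move_arm([
  [[0.6,0,0,0,0],[0.6,0,0,0,0]],
])

```text
time_s: 17.85
position: [0.5755, -0.2453, 0.1439]
orientation: [-0.001, 0.342, 0.94, 0.0]
force: [0.1, -0.4, 0.3]
grip_width: 0.0564
grip_force: 0.0
```

Run:
```python
from h import *
o=st([.578,-.2465,.058],50)
a=save("scene","pics/s5.png",(250,190,410,350),3)
m=((a.max(2)>110)).astype(np.uint8)
x0,y0,x1,y1=306,266,326,284
n,l,s,c=cv2.connectedComponentsWithStats(m[y0:y1,x0:x1]);print([(c[i]+[x0,y0],s[i,4]) for i in range(1,n)])
```

```text
t 17.85 p [ 0.5755 -0.2453  0.1439] yaw 49.96 F [ 0.1 -0.4  0.3] Tq [-0.02 -0.02  0.05] w 56.4 gf 0.0 q [-0.49  0.27  1.24 -0.    1.64 -1.37]
-> roll -0.04 then tool xyz mm [-2.7  0.7 85.9]
[(array([314.08, 266.2 ]), np.int32(25)), (array([316.11111111, 276.02777778]), np.int32(36))]
```

View pics/s5.png

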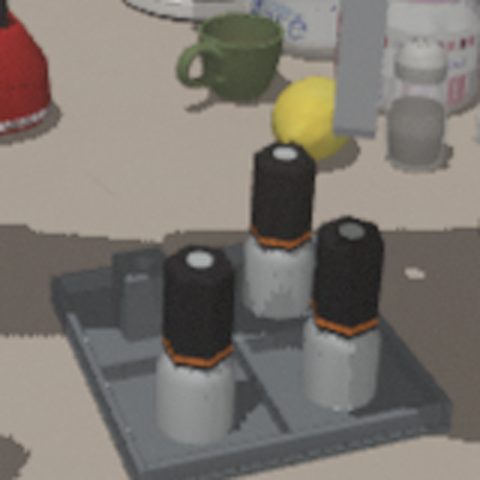

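The first driver stands upright again in its compartment (scene cap 316,276), and the hand is above the rear-right driver. I descend on it.

move_arm([
  [[0.6,-0.0027,0.0007,0.03,0],[0.6,0,0,0.03,0],[0.6,0,0,0.026,0],[0.6,0,0,0,0],[0,0,0,0,0]],
])

```text
time_s: 18.4
position: [0.5783, -0.2467, 0.0591]
orientation: [0.0, 0.342, 0.94, 0.0]
force: [-0.2, -0.4, 0.4]
grip_width: 0.0515
grip_force: 0.0
```

move_arm([
  [[0,0,0,0,0],[0,0,0,0,0],[0,0,0,0,0],[0,0,0,0,0]],
])

```text
time_s: 18.8
position: [0.58, -0.2473, 0.0607]
orientation: [0.002, 0.342, 0.94, -0.0]
force: [-1.0, 0.0, 5.4]
grip_width: 0.0323
grip_force: 30.0
```

Run:
```python
from h import *
st([.4928,.1755,.215],56)
```

```text
t 18.8 p [ 0.58   -0.2473  0.0607] yaw 49.96 F [-1.   0.   5.4] Tq [0.04 0.11 0.02] w 32.3 gf 30.0 q [-0.49  0.31  1.35  0.    1.48 -1.36]
-> roll -6.04 then tool xyz mm [ 308.8  301.8 -154.3]
```

The width of 32.3 mm shows the flats are about 9° off the jaw, so I regrip at another angle.

move_arm([
  [[0.5,0,0,0.002,0],[0.5,0,0,0,0],[0.5,0,0,0,8.5],[0.5,0,0,0,0],[0,0,0,0,0]],
])

```text
time_s: 19.3
position: [0.5785, -0.2465, 0.0557]
orientation: [-0.001, 0.41, 0.912, 0.0]
force: [-0.5, -0.2, -0.2]
grip_width: 0.0416
grip_force: 0.0
```

move_arm([
  [[0,0,0,0,0],[0,0,0,0,0],[0,0,0,0,0],[0,0,0,0,0]],
])

```text
time_s: 19.7
position: [0.5787, -0.2465, 0.056]
orientation: [-0.0, 0.411, 0.912, 0.0]
force: [0.7, -0.4, -1.1]
grip_width: 0.0311
grip_force: 30.0
```

Run:
```python
from h import *
st([.4928,.1755,.215],56)
```

```text
t 19.7 p [ 0.5787 -0.2465  0.056 ] yaw 41.49 F [ 0.7 -0.4 -1.1] Tq [-0.02 -0.06 -0.  ] w 31.1 gf 30.0 q [-0.49  0.31  1.35  0.    1.48 -1.22]
-> roll -14.51 then tool xyz mm [ 307.2  301.9 -159. ]
```

move_arm([
  [[0.5,0,0,0,0],[0.5,0,0,0,0],[0.5,0,0,0,4],[0.5,0,0,0,0],[0,0,0,0,0]],
])

```text
time_s: 20.2
position: [0.5789, -0.2467, 0.0565]
orientation: [0.0, 0.442, 0.897, 0.0]
force: [1.1, 0.3, 0.8]
grip_width: 0.0422
grip_force: 0.0
```

move_arm([
  [[0,0,0,0,0],[0,0,0,0,0],[0,0,0,0,0],[0,0,0,0,0]],
])

```text
time_s: 20.6
position: [0.5789, -0.2467, 0.0563]
orientation: [0.0, 0.442, 0.897, 0.0]
force: [0.3, -0.2, 0.4]
grip_width: 0.03
grip_force: 29.7
```

Run:
```python
from h import *
for _ in range(3): st([.4928,.1755,.215],56)
```

```text
t 20.6 p [ 0.5789 -0.2467  0.0563] yaw 37.48 F [ 0.3 -0.2  0.4] Tq [-0.01 -0.01 -0.  ] w 30.0 gf 29.7 q [-0.49  0.31  1.35  0.    1.48 -1.15]
-> roll -18.52 then tool xyz mm [ 307.5  301.8 -158.7]
t 20.6 p [ 0.5789 -0.2467  0.0563] yaw 37.48 F [ 0.3 -0.2  0.4] Tq [-0.01 -0.01 -0.  ] w 30.0 gf 29.7 q [-0.49  0.31  1.35  0.    1.48 -1.15]
-> roll -18.52 then tool xyz mm [ 307.5  301.8 -158.7]
t 20.6 p [ 0.5789 -0.2467  0.0563] yaw 37.48 F [ 0.3 -0.2  0.4] Tq [-0.01 -0.01 -0.  ] w 30.0 gf 29.7 q [-0.49  0.31  1.35  0.    1.48 -1.15]
-> roll -18.52 then tool xyz mm [ 307.5  301.8 -158.7]
```

move_arm([
  [[0,0,0,-0.04,0],[0,0,0,-0.04,-6.2],[0,0,0,-0.04,-6.2],[0,0,0,-0.04,-6.1],[0,0.0342,0.0335,0,0]],
])

```text
time_s: 21.1
position: [0.5724, -0.2051, 0.2229]
orientation: [0.007, 0.295, 0.956, -0.002]
force: [1.7, 1.6, -1.4]
grip_width: 0.0293
grip_force: 30.0
```

move_arm([
  [[0,0.0342,0.0335,0,0],[0,0.0342,0.0335,0,0],[0,0.0342,0.0335,0,0],[0,0.0342,0.0335,0,0],[0,0.0342,0.0335,0,0]],
])

```text
time_s: 21.6
position: [0.5203, 0.0365, 0.2158]
orientation: [-0.0, 0.293, 0.956, 0.0]
force: [0.3, -0.3, -1.1]
grip_width: 0.0298
grip_force: 30.0
```

move_arm([
  [[0,0.0342,0.0335,0,0],[0,0.0342,0.0335,0,0],[0,0.0342,0.0335,0,0],[0,0,0,0,0],[0,0,0,0,0]],
])

```text
time_s: 22.1
position: [0.4919, 0.1762, 0.2158]
orientation: [-0.0, 0.291, 0.957, -0.001]
force: [-0.1, -0.6, -2.4]
grip_width: 0.0302
grip_force: 30.0
```

move_arm([
  [[0,0,0,0,0],[0,0,0,0,0]],
])

```text
time_s: 22.3
position: [0.4929, 0.174, 0.2161]
orientation: [-0.0, 0.294, 0.956, -0.0]
force: [0.7, 0.2, -1.6]
grip_width: 0.0297
grip_force: 30.0
```

```bash
cat > arm.py <<'E'
from h import *
def phase(b,c=(.4933,.1757)):
    hsv=cv2.cvtColor(b,cv2.COLOR_RGB2HSV);g=b.max(2);m=((g>75)&(hsv[...,1]<70))
    ys,xs=np.nonzero(m[205:270,155:218]);pts=np.array([ray("top",(x+155,y+205),.1105)[:2] for x,y in zip(xs,ys)])
    d=pts-np.array(c);r=np.hypot(*d.T);th=np.degrees(np.arctan2(d[:,1],d[:,0]));w=(r>.024)&(r<.040)
    for lo in range(-180,180,60):   # arm centred at lo+26
        k=w&(abs((th-(lo+26)+180)%360-180)<28); print("arm",lo+26,round(float(np.mean((th[k]-(lo+26)+180)%360-180)),1) if k.sum() else None,k.sum())
E
python3 - <<'E'
from arm import *
st([.4928,.1755,.163],56)
phase(np.load("t0.npy")); b=camera("top"); np.save("t6.npy",b); phase(b)
E
```

```text
t 22.3 p [0.4929 0.174  0.2161] yaw 55.83 F [ 0.7  0.2 -1.6] Tq [-0.02 -0.02 -0.01] w 29.7 gf 30.0 q [ 0.23  0.02  1.37 -0.    1.75 -0.74]
-> roll -0.17 then tool xyz mm [ 0.9  1.2 53.1]
arm -154 0.4 84
arm -94 0.2 81
arm -34 -0.7 85
arm 26 0.0 83
arm 86 0.1 80
arm 146 0.9 84
arm -154 18.9 7
arm -94 -0.5 73
arm -34 -1.7 79
arm 26 -1.9 76
arm 86 11.1 63
arm 146 -11.8 57
```

move_arm([
  [[0,0.0007,0.0008,0.018,0],[0,0,0,0.017,0],[0,0,0,0,0],[0,0,0,0.003,0],[0,0,0,0.003,0]],
])

```text
time_s: 22.85
position: [0.4932, 0.1762, 0.1763]
orientation: [0.001, 0.293, 0.956, 0.001]
force: [0.1, 0.0, -0.9]
grip_width: 0.0299
grip_force: 30.0
```

move_arm([
  [[0,0,0,0.002,0],[0,0,0,0.002,0],[0,0,0,0,0]],
])

```text
time_s: 23.15
position: [0.4924, 0.1765, 0.1713]
orientation: [0.0, 0.293, 0.956, 0.0]
force: [0.9, 0.2, -2.3]
grip_width: 0.0295
grip_force: 30.0
```

Run:
```python
from h import *
o=st([.4928,.1755,.1633],56)
```

```text
t 23.15 p [0.4924 0.1765 0.1713] yaw 55.97 F [ 0.9  0.2 -2.3] Tq [-0.02  0.06 -0.04] w 29.5 gf 30.0 q [ 0.24  0.03  1.45  0.    1.66 -0.74]
-> roll -0.03 then tool xyz mm [-0.9 -0.6  8. ]
```

It has gone over the nut with no force, so it is either the fitting or the too-large one. I bring it home.

move_arm([
  [[0,0,-0.0005,0.004,0],[0,0,0,0.003,0],[0,0,0,0.002,0],[0,0,0,0,0]],
])

```text
time_s: 23.55
position: [0.4922, 0.1761, 0.1633]
orientation: [0.0, 0.293, 0.956, 0.0]
force: [-1.5, -0.2, 2.9]
grip_width: 0.0297
grip_force: 30.0
```

Run:
```python
from h import *
o=st([.4928,.1755,.1633],56)
```

```text
t 23.55 p [0.4922 0.1761 0.1633] yaw 55.97 F [-1.5 -0.2  2.9] Tq [-0.14  0.33  0.  ] w 29.7 gf 30.0 q [ 0.24  0.03  1.46 -0.    1.65 -0.74]
-> roll -0.03 then tool xyz mm [-0.8 -0.1 -0. ]
```

move_arm([
  [[0,0,0,0,-6],[0,0,0,0,-6],[0,0,0,0,-6],[0,0,0,0,-6],[0,0,0,0,0]],
])

```text
time_s: 24.05
position: [0.4925, 0.1765, 0.1633]
orientation: [0.001, 0.087, 0.996, 0.001]
force: [-0.8, 0.0, 3.3]
grip_width: 0.0297
grip_force: 30.0
```

Run:
```python
from arm import *
o=st([.4928,.1755,.1633],80)
b=camera("top");np.save("t7.npy",b); phase(b)
```

```text
t 24.05 p [0.4925 0.1765 0.1633] yaw 79.97 F [-0.8  0.   3.3] Tq [0.1  0.18 0.05] w 29.7 gf 30.0 q [ 0.24  0.03  1.46  0.    1.65 -1.16]
-> roll -0.03 then tool xyz mm [-0.4 -1.  -0. ]
arm -154 None 0
arm -94 None 0
arm -34 5.3 74
arm 26 9.6 60
arm 86 -4.7 52
arm 146 -2.9 78
```

move_arm([
  [[0,0,0,0,-5],[0,0,0,0,-5],[0,0,0,0,0]],
])

```text
time_s: 24.4
position: [0.4925, 0.1764, 0.1633]
orientation: [0.001, 0.001, 1.0, 0.0]
force: [-0.8, 1.5, 5.5]
grip_width: 0.0297
grip_force: 30.0
```

Run:
```python
from arm import *
o=st([.4928,.1755,.1633],90)
b=camera("top");np.save("t8.npy",b); phase(b)
A=np.load("t6.npy");W=np.hstack([cv2.resize(i[205:270,150:215],None,fx=6,fy=6,interpolation=cv2.INTER_CUBIC)[:,:,::-1] for i in(A,b)]);cv2.imwrite("pics/v8.png",W)
```

```text
t 24.4 p [0.4925 0.1764 0.1633] yaw 89.87 F [-0.8  1.5  5.5] Tq [0.11 0.28 0.02] w 29.7 gf 30.0 q [ 0.24  0.03  1.46  0.    1.65 -1.33]
-> roll -0.13 then tool xyz mm [-0.3 -0.9 -0. ]
arm -154 None 0
arm -94 None 0
arm -34 11.7 37
arm 26 16.6 37
arm 86 -4.9 51
arm 146 0.3 88
```

View pics/v8.png

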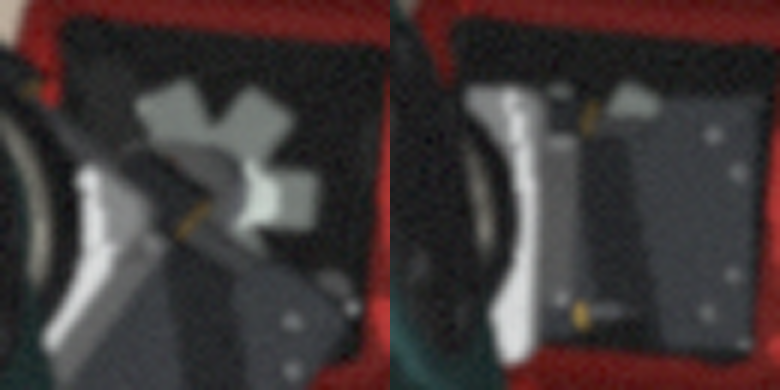

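move_arm([
  [[0,0,0,0,-5],[0,0,0,0,-5],[0,0,0,0,-5],[0,0,0,0,0]],
])

```text
time_s: 24.85
position: [0.4923, 0.1762, 0.1632]
orientation: [0.001, -0.129, 0.992, 0.0]
force: [-1.0, 0.2, 6.1]
grip_width: 0.0294
grip_force: 30.0
```

Run:
```python
from h import *
o=st([.4928,.1755,.1633],105); print(np.round(o["effort"],2))
b=save("scene","pics/s9.png"); np.save("s9.npy",b)
A=np.load("s0.npy");W=np.hstack([cv2.resize(i[150:205,185:250],None,fx=6,fy=6,interpolation=cv2.INTER_CUBIC)[:,:,::-1] for i in(A,b)]);cv2.imwrite("pics/v9.png",W)
```

```text
t 24.85 p [0.4923 0.1762 0.1632] yaw 104.86 F [-1.   0.2  6.1] Tq [ 0.12  0.33 -0.01] w 29.4 gf 30.0 q [ 0.24  0.03  1.46  0.    1.65 -1.59]
-> roll -0.14 then tool xyz mm [-0.3 -0.8 -0.1]
[ -0.39 -28.57 -27.77  -0.24  -0.4   -0.32]
```

View pics/v9.png

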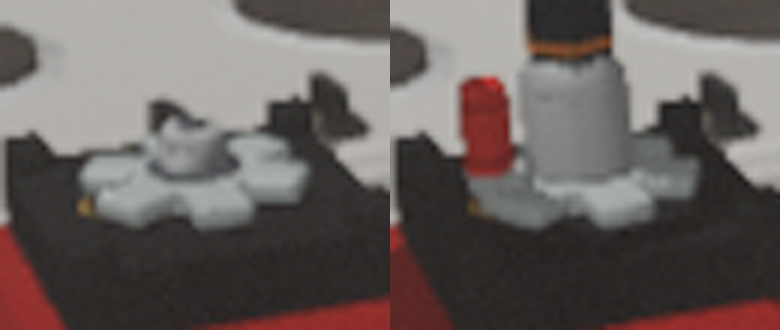

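move_arm([
  [[0,0,0,0,-4],[0,0,0,0,-4]],
])

```text
time_s: 25.1
position: [0.4922, 0.1762, 0.1632]
orientation: [0.001, -0.199, 0.98, 0.0]
force: [-1.2, 1.4, 4.7]
grip_width: 0.0296
grip_force: 30.0
```

Run:
```python
from h import *
o=st(); print(np.round(o["effort"],2))
```

```text
t 25.1 p [0.4922 0.1762 0.1632] yaw 112.93 F [-1.2  1.4  4.7] Tq [ 0.03  0.46 -0.06] w 29.6 gf 30.0 q [ 0.24  0.03  1.46  0.    1.65 -1.74]
[ -0.36 -28.48 -27.83  -0.24  -0.52   0.54]
```

move_arm([
  [[0,0,0,0,4],[0,0,0,0,4]],
])

```text
time_s: 25.3
position: [0.4926, 0.1762, 0.1633]
orientation: [0.001, -0.127, 0.992, 0.0]
force: [-1.1, 1.2, 5.1]
grip_width: 0.0297
grip_force: 30.0
```

Run:
```python
from h import *
o=st(); print(np.round(o["effort"],2)); S=camera("scene")
for n,i in(("s0",np.load("s0.npy")),("s9",np.load("s9.npy")),("now",S)):
    g=cv2.cvtColor(i,cv2.COLOR_RGB2GRAY); print(n,g[183:186,198:240].mean(0).round().astype(int).tolist())
```

```text
t 25.3 p [0.4926 0.1762 0.1633] yaw 104.61 F [-1.1  1.2  5.1] Tq [ 0.13  0.26 -0.02] w 29.7 gf 30.0 q [ 0.24  0.03  1.46 -0.    1.65 -1.59]
[ -0.3  -28.64 -27.66  -0.19  -0.23  -0.57]
s0 [90, 96, 74, 120, 138, 143, 148, 154, 158, 155, 144, 134, 125, 114, 108, 102, 115, 120, 133, 154, 161, 160, 151, 152, 153, 150, 148, 146, 127, 87, 64, 63, 63, 63, 65, 65, 58, 48, 48, 49, 48, 49]
s9 [63, 71, 93, 105, 108, 113, 116, 114, 113, 114, 113, 113, 109, 107, 107, 108, 101, 116, 117, 123, 140, 156, 163, 160, 156, 153, 146, 140, 131, 127, 103, 66, 51, 53, 51, 50, 50, 44, 41, 37, 40, 40]
now [62, 68, 88, 108, 112, 112, 113, 112, 114, 115, 111, 109, 109, 106, 106, 105, 118, 122, 136, 159, 165, 163, 154, 155, 156, 153, 142, 132, 110, 77, 63, 62, 63, 65, 67, 64, 55, 46, 41, 41, 40, 38]
```

No torque appears over 57° of driver turn, and the star only follows a few degrees by rubbing, back and forth, so this one is too large. I stand it back. The third driver must be the one.

move_arm([
  [[0,0,0,-0.02,0],[0,0,0,-0.036,0],[0,0,0,0,7.8],[0,0,0,0,7.8],[0,0,0,0,7.8]],
])

```text
time_s: 25.85
position: [0.4919, 0.1758, 0.2171]
orientation: [-0.001, 0.078, 0.997, -0.0]
force: [0.7, 0.2, -1.6]
grip_width: 0.03
grip_force: 30.0
```

move_arm([
  [[0,0,0,0,7.8],[0,0,0,0,7.8],[0,0,0,0,7.8],[0,0,0,0,7.8],[0,-0.0375,-0.0298,0,0]],
])

```text
time_s: 26.35
position: [0.5009, 0.1328, 0.2166]
orientation: [-0.002, 0.338, 0.941, 0.001]
force: [1.2, -1.6, -2.0]
grip_width: 0.0299
grip_force: 30.0
```

move_arm([
  [[0,-0.0375,-0.0298,0,0],[0,-0.0375,-0.0298,0,0],[0,-0.0375,-0.0298,0,0],[0,-0.0375,-0.0298,0,0],[0,-0.0375,-0.0298,0,0]],
])

```text
time_s: 26.85
position: [0.551, -0.1072, 0.2167]
orientation: [-0.001, 0.341, 0.94, -0.0]
force: [0.7, 0.1, -0.9]
grip_width: 0.0295
grip_force: 30.0
```

move_arm([
  [[0,-0.0375,-0.0298,0,0],[0,-0.0375,-0.0298,0,0],[0,-0.0375,-0.0298,0,0],[0,0,0,0,0],[0,0,0,0.04,0]],
])

```text
time_s: 27.35
position: [0.5836, -0.2491, 0.1825]
orientation: [0.005, 0.342, 0.94, -0.001]
force: [1.7, -0.1, -0.7]
grip_width: 0.0296
grip_force: 30.0
```

move_arm([
  [[0,0,0,0.04,0],[0,0,0,0.03,0],[0,0,0,0,0],[0,0,0,0,0],[0,0,0,0,0]],
])

```text
time_s: 27.85
position: [0.5823, -0.2462, 0.1108]
orientation: [0.002, 0.339, 0.941, -0.0]
force: [-0.4, 0.9, -1.4]
grip_width: 0.0298
grip_force: 30.0
```

Run:
```python
from h import *
o=st([.5789,-.2467,.0563],50)
```

```text
t 27.85 p [ 0.5823 -0.2462  0.1108] yaw 50.34 F [-0.4  0.9 -1.4] Tq [-0.05  0.04  0.  ] w 29.8 gf 30.0 q [-0.49  0.29  1.27  0.    1.58 -1.37]
-> roll 0.34 then tool xyz mm [ 2.2 -2.6 54.5]
```

move_arm([
  [[0,0.002,-0.0026,0.024,0],[0,0,0,0.024,0],[0,0,0,0,0],[0,0,0,0.003,0],[0,0,0,0.003,0]],
])

```text
time_s: 28.35
position: [0.5794, -0.2473, 0.0571]
orientation: [0.002, 0.339, 0.941, -0.0]
force: [0.2, -0.6, -0.8]
grip_width: 0.0299
grip_force: 30.0
```

move_arm([
  [[0,0,0,0.001,0],[0,0,0,0,0]],
])

```text
time_s: 28.55
position: [0.5796, -0.2474, 0.0567]
orientation: [0.003, 0.339, 0.941, -0.0]
force: [0.2, -0.1, 5.7]
grip_width: 0.0295
grip_force: 30.0
```

Run:
```python
from h import *
o=st([.5789,-.2467,.0563],50)
```

```text
t 28.55 p [ 0.5796 -0.2474  0.0567] yaw 50.36 F [ 0.2 -0.1  5.7] Tq [ 0.04  0.03 -0.02] w 29.5 gf 30.0 q [-0.49  0.31  1.35  0.    1.47 -1.37]
-> roll 0.36 then tool xyz mm [1.  0.1 0.4]
```

move_arm([
  [[0.6,0,0,0,0],[0.6,0,0,0,0],[0.6,0,0,0,0],[0.6,0,0,0,0],[0.6,0,0,-0.045,0]],
])

```text
time_s: 29.05
position: [0.5727, -0.2438, 0.0899]
orientation: [-0.009, 0.339, 0.941, 0.001]
force: [0.2, -0.5, -0.9]
grip_width: 0.0565
grip_force: 0.0
```

move_arm([
  [[0.6,0,0,-0.045,0],[0.6,0,0,0,0],[0.6,0.0211,0.0348,0,0],[0.6,0.0211,0.0348,0,0],[0.6,0,0,0,0]],
])

```text
time_s: 29.55
position: [0.59, -0.1614, 0.1427]
orientation: [-0.001, 0.337, 0.942, 0.001]
force: [1.0, -0.6, 0.1]
grip_width: 0.057
grip_force: 0.0
```

move_arm([
  [[0.6,0,0,0,0],[0.6,0,0,0,0],[0.6,0,0,0,0]],
])

```text
time_s: 29.85
position: [0.5893, -0.1671, 0.1428]
orientation: [-0.0, 0.34, 0.941, -0.0]
force: [-1.1, -1.0, 0.8]
grip_width: 0.0563
grip_force: 0.0
```

Run:
```python
from h import *
o=st([.592,-.167,.058],50)
a=save("scene","pics/s10.png",(250,190,410,350),3);np.save("s10.npy",a)
m=((a.max(2)>100)).astype(np.uint8)
for x0,y0,x1,y1 in((306,266,326,284),(356,258,377,276)):
  n,l,s,c=cv2.connectedComponentsWithStats(m[y0:y1,x0:x1]);print([((c[i]+[x0,y0]).round(1),s[i,4]) for i in range(1,n)])
```

```text
t 29.85 p [ 0.5893 -0.1671  0.1428] yaw 50.28 F [-1.1 -1.   0.8] Tq [-0.03  0.03  0.03] w 56.3 gf 0.0 q [-0.37  0.24  1.27 -0.    1.63 -1.25]
-> roll 0.28 then tool xyz mm [-2.   1.8 84.8]
[(array([306. , 266.5]), np.int32(2)), (array([311.3, 267.5]), np.int32(19)), (array([321.5, 268.7]), np.int32(53)), (array([307.4, 270.4]), np.int32(7)), (array([315. , 269.5]), np.int32(2)), (array([316.2, 276. ]), np.int32(37))]
[(array([356., 258.]), np.int32(1)), (array([359., 258.]), np.int32(1)), (array([361., 258.]), np.int32(1)), (array([367.1, 258.8]), np.int32(12)), (array([358.5, 260.5]), np.int32(2)), (array([372., 260.]), np.int32(1)), (array([376., 261.]), np.int32(1)), (array([360., 262.]), np.int32(1)), (array([369.2, 266.9]), np.int32(37))]
```

View pics/s10.png

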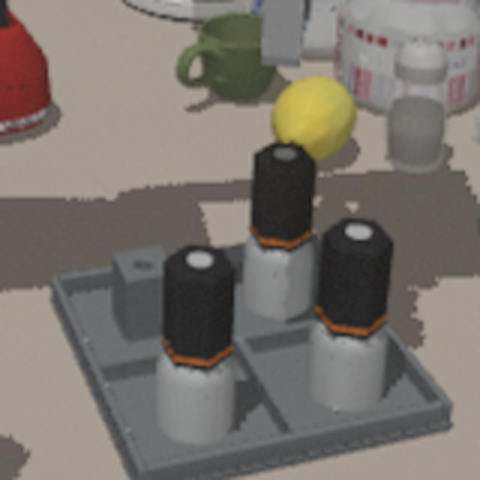

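Both returned drivers stand upright in their compartments (scene caps 316,276 and 369,267), and the hand is over the rear-left one at (344,241). I grasp it.

move_arm([
  [[0.6,-0.002,0.0018,0.03,0],[0.6,0,0,0.03,0],[0.6,0,0,0.025,0],[0.6,0,0,0,0],[0,0,0,0,0]],
])

```text
time_s: 30.4
position: [0.5921, -0.1665, 0.0583]
orientation: [-0.0, 0.339, 0.941, 0.0]
force: [-0.3, -0.3, 0.9]
grip_width: 0.0513
grip_force: 0.0
```

move_arm([
  [[0,0,0,0,0],[0,0,0,0,0],[0,0,0,0,0],[0,0,0,0,0]],
])

```text
time_s: 30.8
position: [0.5934, -0.1664, 0.0602]
orientation: [0.002, 0.339, 0.941, -0.0]
force: [-0.5, 0.1, 3.7]
grip_width: 0.0301
grip_force: 29.8
```

Run:
```python
from h import *
st([.4927,.1757,.215],56)
```

```text
t 30.8 p [ 0.5934 -0.1664  0.0602] yaw 50.36 F [-0.5  0.1  3.7] Tq [-0.17  0.05 -0.  ] w 30.1 gf 29.8 q [-0.37  0.28  1.39 -0.    1.47 -1.24]
-> roll -5.64 then tool xyz mm [ 274.8  227.3 -154.8]
```

move_arm([
  [[0,0,0,-0.04,0],[0,0,0,-0.04,0],[0,0,0,-0.04,0],[0,0,0,-0.038,-5.6],[0,0.0343,0.0284,0,0]],
])

```text
time_s: 31.3
position: [0.5832, -0.1275, 0.2226]
orientation: [0.006, 0.295, 0.956, -0.001]
force: [0.8, 0.9, -0.8]
grip_width: 0.0295
grip_force: 30.0
```

move_arm([
  [[0,0.0343,0.0284,0,0],[0,0.0343,0.0284,0,0],[0,0.0343,0.0284,0,0],[0,0.0343,0.0284,0,0],[0,0.0343,0.0284,0,0]],
])

```text
time_s: 31.8
position: [0.516, 0.0922, 0.2158]
orientation: [-0.0, 0.293, 0.956, 0.0]
force: [0.1, -0.1, -2.4]
grip_width: 0.0299
grip_force: 30.0
```

move_arm([
  [[0,0.0343,0.0284,0,0],[0,0.0343,0.0284,0,0],[0,0,0,0,0],[0,0,0,0,0],[0,0,0,0,0]],
])

```text
time_s: 32.3
position: [0.4922, 0.1752, 0.2159]
orientation: [-0.0, 0.293, 0.956, -0.0]
force: [0.3, -0.8, -1.5]
grip_width: 0.0299
grip_force: 30.0
```

Run:
```python
from arm import *
st([.4927,.1757,.184],56)
b=camera("top"); phase(b)
```

```text
t 32.3 p [0.4922 0.1752 0.2159] yaw 55.92 F [ 0.3 -0.8 -1.5] Tq [ 0.03  0.03 -0.02] w 29.9 gf 30.0 q [ 0.23  0.02  1.37 -0.    1.75 -0.74]
-> roll -0.08 then tool xyz mm [-0.2  0.7 31.9]
arm -154 16.5 12
arm -94 -0.3 74
arm -34 -0.8 77
arm 26 -0.5 77
arm 86 12.7 56
arm 146 -13.2 49
```

move_arm([
  [[0,0,0.0006,0.017,0],[0,0,0,0.015,0],[0,0,0,0,0],[0,0,0,0.003,0],[0,0,0,0.003,0]],
])

```text
time_s: 32.85
position: [0.4929, 0.1762, 0.1787]
orientation: [0.0, 0.293, 0.956, 0.0]
force: [0.7, 1.0, -1.6]
grip_width: 0.0296
grip_force: 30.0
```

move_arm([
  [[0,0,0,0.002,0],[0,0,0,0.002,0],[0,0,0,0,0]],
])

```text
time_s: 33.15
position: [0.4925, 0.1765, 0.1742]
orientation: [0.0, 0.293, 0.956, 0.0]
force: [-0.9, -0.3, -2.0]
grip_width: 0.0299
grip_force: 30.0
```

Run:
```python
from h import *
o=st([.4927,.1757,.1672],56)
```

```text
t 33.15 p [0.4925 0.1765 0.1742] yaw 55.97 F [-0.9 -0.3 -2. ] Tq [-0.08 -0.11 -0.02] w 29.9 gf 30.0 q [ 0.24  0.03  1.44 -0.    1.67 -0.74]
-> roll -0.03 then tool xyz mm [-0.6 -0.6  7. ]
```

It is going on freely. I bring it home.

move_arm([
  [[0,0,-0.0005,0.003,0],[0,0,0,0.003,0],[0,0,0,0.003,0],[0,0,0,0,0]],
])

```text
time_s: 33.55
position: [0.4927, 0.176, 0.1671]
orientation: [0.001, 0.293, 0.956, 0.0]
force: [-0.7, -0.5, 3.9]
grip_width: 0.0294
grip_force: 30.0
```

Run:
```python
from h import *
o=st([.4927,.1757,.1672],56)
```

```text
t 33.55 p [0.4927 0.176  0.1671] yaw 55.96 F [-0.7 -0.5  3.9] Tq [-0.17  0.25  0.05] w 29.4 gf 30.0 q [ 0.24  0.03  1.46 -0.    1.65 -0.74]
-> roll -0.04 then tool xyz mm [-0.2 -0.3 -0.1]
```

move_arm([
  [[0,0,0,0,-4],[0,0,0,0,-4],[0,0,0,0,-4],[0,0,0,0,-4]],
])

```text
time_s: 33.95
position: [0.4933, 0.1761, 0.1672]
orientation: [0.002, 0.155, 0.988, 0.001]
force: [0.5, -0.7, 4.0]
grip_width: 0.0297
grip_force: 30.0
```

```bash
python3 -c "from h import *; st()"
```

```text
t 33.95 p [0.4933 0.1761 0.1672] yaw 72.11 F [ 0.5 -0.7  4. ] Tq [-0.21 -0.05 -0.04] w 29.7 gf 30.0 q [ 0.24  0.03  1.46 -0.    1.65 -1.02]
```

move_arm([
  [[0,0,0,0,-4]],
])

```text
time_s: 34.05
position: [0.4933, 0.1759, 0.1671]
orientation: [0.002, 0.121, 0.993, 0.0]
force: [0.6, -1.7, 3.6]
grip_width: 0.0299
grip_force: 30.0
```

```bash
python3 -c "from h import *; st()"
```

```text
t 34.05 p [0.4933 0.1759 0.1671] yaw 76.1 F [ 0.6 -1.7  3.6] Tq [-0.33 -0.07 -0.06] w 29.9 gf 30.0 q [ 0.23  0.03  1.46 -0.    1.65 -1.09]
```

move_arm([
  [[0,0,0,0,-4]],
])

```text
time_s: 34.15
position: [0.4933, 0.1758, 0.1672]
orientation: [0.002, 0.086, 0.996, 0.0]
force: [1.0, -0.7, 4.6]
grip_width: 0.0297
grip_force: 30.0
```

```bash
python3 -c "from h import *; st()"
```

```text
t 34.15 p [0.4933 0.1758 0.1672] yaw 80.09 F [ 1.  -0.7  4.6] Tq [-0.31 -0.04 -0.16] w 29.7 gf 30.0 q [ 0.23  0.03  1.46 -0.    1.65 -1.16]
```

move_arm([
  [[0,0,0,0,-4]],
])

```text
time_s: 34.25
position: [0.4933, 0.1757, 0.1672]
orientation: [0.002, 0.052, 0.999, 0.0]
force: [2.0, -1.1, 3.8]
grip_width: 0.0295
grip_force: 30.1
```

Run:
```python
from h import *
st(); np.save("s11.npy",camera("scene"))
```

```text
t 34.25 p [0.4933 0.1757 0.1672] yaw 84.06 F [ 2.  -1.1  3.8] Tq [-0.21 -0.05 -0.35] w 29.5 gf 30.1 q [ 0.23  0.03  1.46 -0.    1.65 -1.23]
```

The torque rises to 0.35 N m from yaw 80–84°: this driver carries the nut, the star is against the pin, and the nut has begun to slip loose. About 31° more is needed.

move_arm([
  [[0,0,0,0,-4],[0,0,0,0,-4],[0,0,0,0,-4],[0,0,0,0,-4]],
])

```text
time_s: 34.7
position: [0.4933, 0.1757, 0.1672]
orientation: [0.002, -0.087, 0.996, -0.0]
force: [-0.1, -0.9, 4.1]
grip_width: 0.0295
grip_force: 30.1
```

```bash
python3 -c "from h import *; st()"
```

```text
t 34.7 p [0.4933 0.1757 0.1672] yaw 99.98 F [-0.1 -0.9  4.1] Tq [-0.31 -0.03 -0.31] w 29.5 gf 30.1 q [ 0.23  0.03  1.46 -0.    1.65 -1.51]
```

move_arm([
  [[0,0,0,0,-5],[0,0,0,0,-5],[0,0,0,0,-5],[0,0,0,0,0]],
])

```text
time_s: 35.1
position: [0.4933, 0.1756, 0.1672]
orientation: [0.002, -0.216, 0.976, -0.001]
force: [-0.1, -1.4, 5.2]
grip_width: 0.0295
grip_force: 30.0
```

Run:
```python
from arm import *
st([.4927,.1757,.1672],115)
b=camera("scene");np.save("s12.npy",b); t=camera("top"); phase(t)
I=[np.load("s0.npy"),np.load("s11.npy"),b]
W=np.hstack([cv2.resize(i[120:205,185:250],None,fx=4,fy=4,interpolation=cv2.INTER_CUBIC)[:,:,::-1] for i in I]);cv2.imwrite("pics/v12.png",W)
```

```text
t 35.1 p [0.4933 0.1756 0.1672] yaw 114.89 F [-0.1 -1.4  5.2] Tq [-0.37 -0.04 -0.18] w 29.5 gf 30.0 q [ 0.23  0.03  1.46 -0.    1.65 -1.77]
-> roll -0.11 then tool xyz mm [ 0.5  0.3 -0. ]
arm -154 10.5 62
arm -94 -17.9 9
arm -34 None 0
arm 26 19.5 29
arm 86 -5.0 51
arm 146 -0.8 86
```

View pics/v12.png

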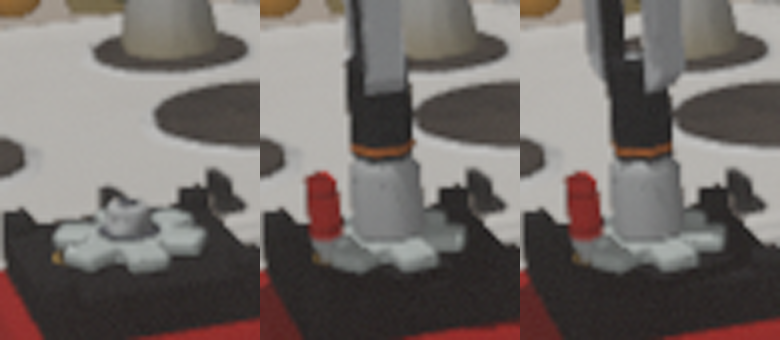

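```bash
python3 -c "
from h import *
st(); print(finish_job())"
```

```text
t 35.2 p [0.4933 0.1756 0.1672] yaw 114.82 F [ 0.6 -1.6  5.6] Tq [-0.28 -0.05 -0.22] w 29.7 gf 30.0 q [ 0.23  0.03  1.46 -0.    1.65 -1.77]
the job is handed in; nothing more can be done
None
```

The job is handed in at 35.2 s: the pin is home in its hole, the two drivers that did not fit are upright in the tray, and the third is still gripped, home on the nut, which I estimate from driver angle and torque has come loose by about 32°; I viewed 12 pictures, two over the limit of 10.

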